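# Release the hold-down and lift the strainer level out of the caddy

## Task

Free the grey strainer on the blue caddy by pressing the red spring pedal on the caddy's edge down to its stop, so that the yellow hold-down clip swings open and stays open. Then take the strainer by its knob and lift it straight up about 15 cm above its seat, level all the way, with the white seal ring still lying in it and the other things left where they are. Finish while still holding it there in the gripper, level and steady over its place; do not put it down or let go.

Things in the scene. Friction and masses are not known exactly. Their poses are not given: they have to be found in the camera images.
- caddy: Blue round turntable caddy, 260 mm across, on a smaller black foot. It does not slide but turns stiffly about its vertical axis (0.6 N m) if pushed sideways. Origin: on its axis at table height. Its y axis points level from the middle through the strainer's seat and the clip to the pedal; z up. The inner floor is 30 mm above the table, the rim 48 mm.
- seat (a point): Centre of the strainer's seat on the caddy's inner floor, 30 mm above the table and 50 mm from the caddy's axis along the caddy's y. A white locating ring 88 mm across, 6 mm high, surrounds it, loose round the strainer's foot.
- pedal (a joint): Red pedal, 50 mm wide, 64 mm long, hinged outside the rim 138 mm from the axis, 56 mm above the table, sticking out along caddy y. In rad: 0 up (free end sloping up 0.15 rad), 0.35 down at its stop. Sprung: 3 to 4 N at pedal_pad at first, then less; let go in the first half it springs back up, further down friction may leave it part way; at its stop the weight of the open clip keeps it down.
- pedal_pad (a point): Point on the upper face of the red pedal, 52 mm out from its hinge, where to press straight down. It moves with the pedal, about 18 mm down over the full travel. Nothing stands over it.
- clip (a joint): Yellow weighted hold-down bar, 22 mm wide, 19 mm high, 37 mm long, hinged just inside the rim, 121 mm from the axis along caddy y, 61 mm above the table. Geared to the pedal, in rad: 0 closed (level, tip 10 mm over the strainer's rim), 2.2 open with the pedal at its stop (up and leaning outward over the pedal's hinge, tip 91 mm above the table).
- strainer: Grey sink strainer: round dish 90 mm across the rim, 72 mm at the foot, 25 mm high, with a thin steel stem in the middle carrying a round knob 22 mm in diameter, 40 to 66 mm above the dish's underside. Grip the knob from above, the fingers closing along the caddy's x, clear of the clip. Origin: centre of its underside; z up its axis. About 0.14 kg.
- seal_ring: White seal ring, 62 mm outside, 36 mm inside, 6 mm thick, lying loose on the strainer's floor (4 mm above its underside) round the stem. Origin: centre of its underside.
- spout: Bystander: chrome tap spout, a bent tube 22 mm thick and about 160 mm long, lying on the caddy.
- screwdriver: Bystander: orange-handled screwdriver, 170 mm, lying on the caddy.
- pipe_clamp: Bystander: steel pipe clamp ring, 36 mm across and 12 mm high, lying on the caddy beside the strainer.
- brass_nut: Bystander: brass nut, 30 mm across and 14 mm high, lying on the caddy beside the strainer.
- cleaner: Bystander: green bottle, 64 mm across and 170 mm tall, standing on the table.
- putty_jar: Bystander: white jar, 72 mm across and 80 mm tall, standing on the table.
- wrench: Bystander: steel wrench, 200 mm, lying on the table.
There are look-alikes about, which are no part of the job. Leave any orange or pink look-alike of the strainer alone.

How it is judged (in metres and radians):
On the way, in this order (a step that is already met when the one before it is completed fails the run):
1. the pedal is pressed down to its stop, the strainer still in its seat (value of joint pedal above 0.33 rad and height (world z) of strainer below 0.038 m), for 0.2 s.
2. the strainer is lifted at least 40 mm above its seat, level, in the fingers (height (world z) of strainer above 0.07 m and angle between strainer's own z axis and vertical below 0.2 rad and contact force between the fingers and strainer above 0.5 N), for 0.1 s.
At the end, for the whole second after the job is handed in: The strainer is held in the fingers 100 to 200 mm above its seat and within 50 mm of straight over it, within 0.12 rad of level and still (under 20 mm/s and 0.15 rad/s), touching nothing of the caddy; the seal ring lies in it; the pedal is still down (over 0.30 rad) and the clip open (over 1.8 rad) (height (world z) of strainer between 0.13 and 0.23 m and horizontal distance between strainer and seat below 0.05 m and angle between strainer's own z axis and vertical below 0.12 rad and linear speed of strainer below 0.02 m/s and angular speed of strainer below 0.15 rad/s and contact force between the fingers and strainer above 0.5 N and contact force between strainer and caddy below 0.1 N and horizontal distance between seal_ring and strainer below 0.02 m and z of seal_ring in the frame of strainer between 0 and 0.022 m and value of joint pedal above 0.3 rad and value of joint clip above 1.8 rad); the arm keeps its last pose, push and grip.
It fails at once if the strainer is tipped by more than 0.3 rad (angle between strainer's own z axis and vertical above 0.3 rad).
It fails at once if another thing is moved by more than 40 mm (distance of any of spout, screwdriver, pipe_clamp, brass_nut, cleaner, putty_jar, wrench from where it was at the start of the episode above 0.04 m).
It also fails if it takes over 45 s, if anything falls off the work surface, if the arm or the gripper's body presses on something with over 40 N, if the wrist force passes 120 N, or if a joint passes its speed limit or range.

## Robot

A 6-joint arm with a two-finger parallel gripper is mounted at the origin on the work surface. World frame = base frame: x ahead of the robot, y to its left, z up, the work surface at z = 0. Lengths are in mm, angles in rad, forces in N, time in s.
With the tool pointing down it reaches from about 350 to 975 mm from the base axis. Payload 7.1 kg.
Tool frame: the origin (TCP) lies midway between the tips of the shut fingers; the grasp point (between the pads) lies 19 mm behind it (ctrl.grasp_offset is the distance from the TCP to the grasp point, in mm); z points along the fingers, y is the line along which they close (so a half turn about z gives the same grasp; the last joint's range is limited). The gripper opens to 88 mm and grips with 3 to 60 N. Pads are 20 mm wide; open, the fingers measure 115 mm over their backs; the gripper's body (75 mm by 178 mm) begins 61 mm behind the grasp point.
Start: joints at [1.271, 0.423, 1.63, -0, 1.089, -0.019], TCP at [173.171, 600.514, 222.675] pointing down, gripper open.
Joint ranges: [-3, 3], [-0.9, 2.11], [0.09, 2.58], [-1.31, 4.45], [0.11, 2.69], [-2.54, 2.54]. Speed limits (rad/s): [2.39, 2.39, 3.01, 3.14, 3.14, 3.14].

## Interface

Orientations are given as a rotation vector (axis times angle).
In Python, from workcell import ctrl gives the robot as it stands. The module is installed in compiled form; this text tells all that it offers.
- The arm moves only by the tool servo_tool, never from a script. Its argument "rows" is a list of rows, each a list of 7 numbers: the turn, a rotation vector about the tool's x, y, z as a fraction of full scale, then the shift along the tool's x, y, z as a fraction of full scale, then the finger opening in mm, from 0 to 87.8. A call has 1 to 10 rows; each row is the pose to reach, as a shift and turn from the pose commanded when the call began, along the tool's axes at that moment; what a row does not reach only later rows make up. Full scale, the value 1, is 20 cm for a shift and 1.5 rad for a turn. A row lasts 1/8 s, in which the tool goes at most 62.5 mm and 10.7 degrees, less where a joint would pass 70% of its speed; a pose out of reach is approached as far as the arm can. A call with a number of a shift or a turn outside -1 to 1 is refused whole. A call with a gripper value outside its range is refused whole. The fingers move at their own pace and stop on an object; the grip force is fixed at half the most. Time passes only in rows, so rows that repeat a pose let the fingers close. It gives the time, the measured TCP pose, the force, the opening and the grip force at its end, in the units of the state.
- ctrl.get_obs(): the state, without advancing time (a new reading comes with each control period).
- ctrl.get_image(name): name is "scene" or "top" or "wrist"; returns (picture, depth): 420x560x3 uint8, red, green, blue; 420x560 float32, mm along the optical axis (not along the pixel's ray), 0 where there is no reading.
- ctrl.camera_info(name): a dict with "intrinsics" (3x3 intrinsics, pixels), "R" (3x3) and "t" (3): a world point X has camera coordinates R X + t. Camera axes: x right, y down, z forward; pixel columns grow to the right and rows downward; lengths in mm; the calibration is good to about 2 mm. A picture is of the moment at which its call begins: read the wrist's pose just before it. camera_info takes no time and is no camera call; for the wrist camera it gives the pose at the moment of the call.
- ctrl.close_job(): hands the job in; it is judged then, once.
The state is a dict: "t": time; "qpos": joint angles; "qvel": joint speeds; "joint_torque": joint torques, N m; "ee_pos": TCP position; "orientation": TCP orientation; "ft_force": force on the tool from outside, world axes, zero at the start; "moment": the same for the moment, N m; "width": finger opening in mm; "grasp_force": force on a finger pad.
Only numpy, scipy, OpenCV 4.12 (cv2) and the standard library are available. Lean on these libraries where they do the work, as an engineer would, in place of code of your own. Each camera call takes 0.05 s, during which the arm holds its last target. There are 200 camera calls.

## Working session

There is one attempt and no reset: what is moved stays moved. The work goes in short steps, Python scripts to look and compute and a tool call to move; the robot and the scene stay as the last step left them, time stands still between calls to the robot, and variables do not carry over. Pictures are saved under pics/ and viewed, at most 10 in all, crops included, and the job is handed in when it is done.

Besides the shell and the picture viewer there is one more tool, called as name([rows], argument=value, ...), one row to a line, values as JSON. servo_tool: Moves the arm, as the interface text tells. Its arguments: {"type":"object","properties":{"rows":{"type":"array","items":{"type":"array","items":{"type":"number"}}}},"required":["rows"]}

```bash
mkdir -p pics; cat > h.py <<'E'
import numpy as np, cv2
from workcell import ctrl
def pt(ci,depth,u,v):
    K,R,t=map(np.array,(ci["intrinsics"],ci["R"],ci["t"]))
    return R.T@(np.linalg.inv(K)@[u,v,1]*depth-t.ravel())
def cloud(ci,d):
    K,R,t=map(np.array,(ci["intrinsics"],ci["R"],ci["t"]))
    v,u=np.mgrid[:d.shape[0],:d.shape[1]]
    P=np.stack([u,v,np.ones_like(u)],-1)@np.linalg.inv(K).T*d[...,None]
    return (P-t.ravel())@R
def save(n,im): cv2.imwrite(f"pics/{n}.png",im[...,::-1])
E
python3 - <<'E'
from h import *
for n in("top","scene"):
    ci=ctrl.camera_info(n); im,d=ctrl.get_image(n); save(n,im); np.savez(n+".npz",im=im,d=d,P=cloud(ci,d))
a=[cv2.imread(f"pics/{n}.png") for n in("top","scene")]
o=ctrl.get_obs(); print(o["t"],o["ee_pos"],o["orientation"],o["ft_force"])
E
```

```text
0.1 [173.04734074 600.05783548 222.00534936] [-4.39593170e-01 -3.11047618e+00  2.06901295e-03] [-0.30694371 -1.02265948 -0.29809807]
```

View pics/top.png

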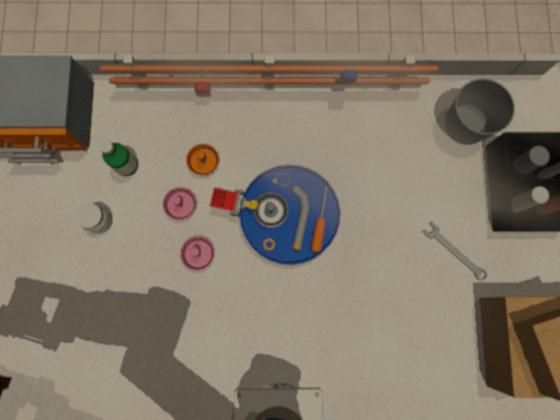

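View pics/scene.png

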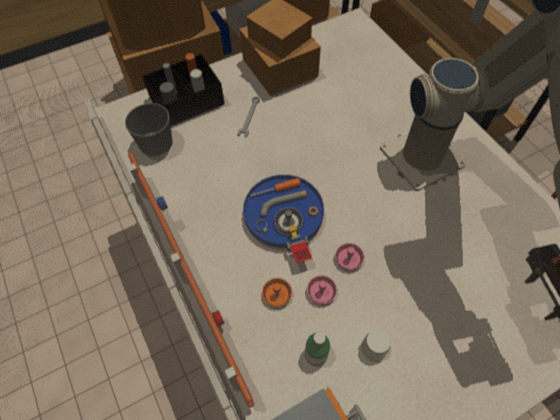

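Top view: the caddy is at about (290,214), the grey strainer and knob at (270,210), the yellow clip at (250,205) and the red pedal at (224,200). Possible confusions are the orange dish at (203,159) and the pink dishes at (180,204) and (197,253). I choose the grey one, which sits on the caddy under the clip. Next I'll measure and check a close crop.

```bash
python3 - <<'E'
from h import *
z=np.load("top.npz"); im,P=z["im"],z["P"]; hsv=cv2.cvtColor(im,cv2.COLOR_RGB2HSV)
H,S,V=[hsv[...,i].astype(int) for i in range(3)]
v,u=np.mgrid[:420,:560]
box=(u>205)&(u<345)&(v>160)&(v<268)
blue=box&(H>100)&(H<130)&(S>120)
hull=cv2.convexHull(np.argwhere(blue)[:,::-1].astype(np.int32))
(cx,cy),r=cv2.minEnclosingCircle(hull); print("blue circle",cx,cy,r)
ci=ctrl.camera_info("top"); K,R,t=map(np.array,(ci["intrinsics"],ci["R"],ci["t"])); C=-R.T@t.ravel()
def ray(u,v,h):
    d=R.T@np.linalg.inv(K)@[u,v,1]; return C+d*(h-C[2])/d[2]
(ex,ey),ax,an=cv2.fitEllipse(hull); print("ellipse",ex,ey,ax,"C",C)
c=ray(ex,ey,48); print("caddy c",c, "r",np.linalg.norm(ray(ex+ax[0]/2,ey,48)-c))
red=box&((H<5)|(H>174))&(S>170)&(u<242); yel=box&(H>18)&(H<32)&(S>130)&(u<262)&(u>238)
for n,m,h in(("red",red,62),("yel",yel,70)):
    q=np.argwhere(m); uv=q.mean(0)[::-1]; p=P[m]; print(n,m.sum(),uv,ray(*uv,h),np.median(p,0),p[:,2].min(),p[:,2].max())
    y=ray(*uv,h)-c; print(" ang",np.arctan2(y[1],y[0]),np.hypot(*y[:2]))
k=box&(P[...,2]>85)&(np.hypot(P[...,0]-P[210,270,0],P[...,1]-P[210,270,1])<25)
print("knob",k.sum(),P[k].mean(0),P[k][:,2].max())
q=np.argwhere(k).mean(0)[::-1]; print(q,ray(*q,96))
save("crop",cv2.resize(im[165:265,205:345],None,fx=5.5,fy=5.5,interpolation=cv2.INTER_CUBIC))
E
```

```text
blue circle 287.6363525390625 216.06817626953125 49.35870361328125
ellipse 282.936767578125 222.0126495361328 (74.92329406738281, 100.30210876464844) C [3.19746272e+02 8.77987516e-01 1.28889982e+03]
caddy c [518.18110299 -15.36919577  48.        ] r 95.58280651435682
red 411 [223.40145985 199.01703163] [575.66866359 135.70831883  62.        ] [575.21494807 135.66261336  64.29886619] 54.12608013500713 1288.8998191503706
 ang 1.207197641000474 161.645399072035
yel 94 [251.42553191 204.12765957] [560.59981929  64.06312685  70.        ] [560.93053364  62.43214777  71.7679119 ] 45.57594237620911 1288.8998191503706
 ang 1.0803019317358047 90.04910531719304
knob 63 [551.01883935  16.57739029  95.03212887] 100.60173927237855
[270.14285714 205.9047619 ] [550.83089885  16.56530921  96.        ]
```

View pics/crop.png

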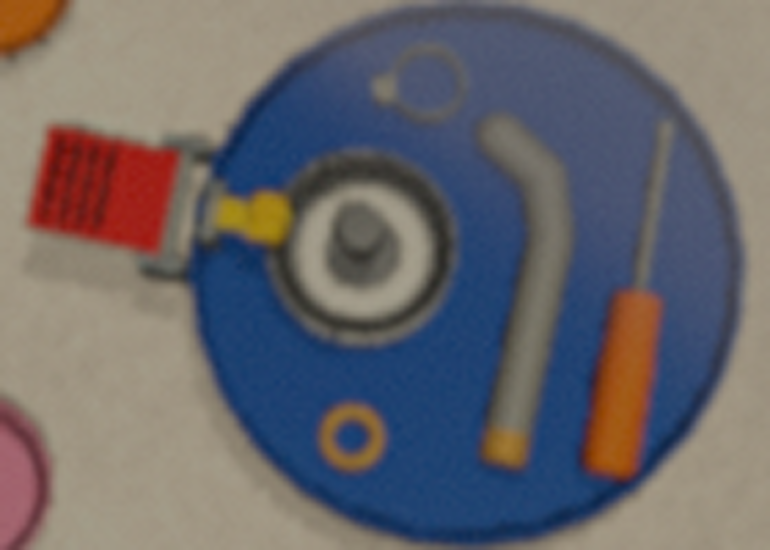

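The crop shows the grey strainer with its white seal ring at crop (362,250), the knob at (360,230), the yellow clip on the left at (250,215) and the red pedal at (105,190). That matches the description. The distance from pedal centroid to knob is 121.7 mm, against about 120 expected.

```bash
cat >> h.py <<'E'
from scipy.spatial.transform import Rotation as Ro
def go(target,yaw=None):
    "fractions for servo: yaw = world angle of tool y, tool pointing down"
    o=ctrl.get_obs(); R=Ro.from_rotvec(o["orientation"]); M=R.as_matrix()
    s=M.T@(np.array(target)-o["ee_pos"])/200
    tr=np.zeros(3)
    if yaw is not None:
        y=np.array([np.cos(yaw),np.sin(yaw),0]); z=np.array([0,0,-1.]); T=np.c_[np.cross(y,z),y,z]
        tr=Ro.from_matrix(M.T@T).as_rotvec()/1.5
    print("t",o["t"],"ee",o["ee_pos"].round(1),"turn",tr.round(4),"shift",s.round(4),"F",np.round(o["ft_force"],1))
E
python3 - <<'E'
from h import *
ci=ctrl.camera_info("top"); K,R,t=map(np.array,(ci["intrinsics"],ci["R"],ci["t"])); C=-R.T@t.ravel()
def ray(u,v,h):
    d=R.T@np.linalg.inv(K)@[u,v,1]; return (C+d*(h-C[2])/d[2]).round(1)
c=lambda x,y,h:ray(x/5.5+205,y/5.5+165,h)
print("caddy",c(469,274,44),"ring",c(362,248,40),"rimstrainer",c(362,247,53),"knobtop",c(358,228,96))
print("pedal corners",c(52,127,65),c(30,225,65),c(182,150,56),c(158,250,56))
go([579,153,130],1.365-np.pi/2)
E
```

```text
caddy [537.4 -34.4  44. ] ring [550.7  15.6  40. ] rimstrainer [548.8  15.4  53. ] knobtop [549.5  16.7  96. ]
pedal corners [603.5 158.6  65. ] [557.4 167.8  65. ] [594.4  99.1  56. ] [547.1 109.7  56. ]
t 0.1 ee [173.  600.1 222. ] turn [-7.000e-04  7.000e-04  9.972e-01] shift [-2.5697 -1.5846  0.4621] F [-0.3 -1.  -0.3]
```

servo_tool([
  [0, 0, 0, -0.3, -0.18, 0, 0],
  [0, 0, 0, -0.6, -0.36, 0, 0],
  [0, 0, 0, -0.9, -0.55, 0, 0],
  [0, 0, 0, -0.9, -0.55, 0, 0],
  [0, 0, 0, -0.9, -0.55, 0, 0],
])

```text
t: 0.72
ee_pos: [316.5, 443.6, 222.5]
orientation: [-0.444, -3.11, 0.001]
ft_force: [-0.8, 0.2, 0.4]
width: 41.3
grasp_force: 0.0
```

servo_tool([
  [0, 0, 0, -0.3, -0.18, 0, 0],
  [0, 0, 0, -0.6, -0.36, 0, 0],
  [0, 0, 0, -0.9, -0.55, 0, 0],
  [0, 0, 0, -0.9, -0.55, 0, 0],
  [0, 0, 0, -0.9, -0.55, 0, 0],
])

```text
t: 1.35
ee_pos: [458.6, 289.2, 222.4]
orientation: [-0.442, -3.11, -0.0]
ft_force: [-1.5, 0.6, 0.3]
width: 0.5
grasp_force: 0.0
```

servo_tool([
  [0, 0, 0.124, -0.2, -0.13, 0, 0],
  [0, 0, 0.249, -0.4, -0.26, 0, 0],
  [0, 0, 0.373, -0.6, -0.39, 0, 0],
  [0, 0, 0.498, -0.77, -0.485, 0, 0],
  [0, 0, 0.622, -0.77, -0.485, 0, 0],
  [0, 0, 0.747, -0.77, -0.485, 0, 0],
  [0, 0, 0.872, -0.77, -0.485, 0, 0],
  [0, 0, 0.997, -0.77, -0.485, 0, 0],
  [0, 0, 0.997, -0.77, -0.485, 0, 0],
  [0, 0, 0.997, -0.77, -0.485, 0, 0],
])

```text
t: 2.6
ee_pos: [578.8, 154.6, 222.6]
orientation: [-2.432, -1.988, 0.0]
ft_force: [-0.8, 0.3, -0.8]
width: -0.1
grasp_force: 0.0
```

```bash
python3 - <<'E'
from h import *
go([579.3,153.1,75],1.365-np.pi/2)
ci=ctrl.camera_info("wrist"); im,d=ctrl.get_image("wrist"); save("w1",im); np.savez("w1.npz",im=im,d=d,P=cloud(ci,d))
E
```

```text
t 2.6 ee [578.8 154.6 222.6] turn [-0.0002 -0.      0.0035] shift [-0.0071  0.0041  0.7378] F [-0.8  0.3 -0.8]
```

View pics/w1.png

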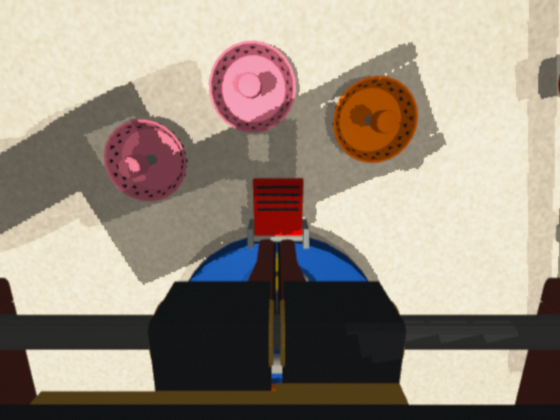

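The wrist view shows the pedal at columns 254–303 and rows 179–236. It is square with the tool, centred at 278, with the fingertips at (277,245). I'll check its points from depth.

```bash
python3 - <<'E'
from h import *
P=np.load("w1.npz")["P"]
for uv in((258,185),(298,185),(258,230),(298,230),(278,181),(278,233)): print(uv,P[uv[1],uv[0]].round(1))
E
```

```text
(258, 185) [594.6 228.2 384.9]
(298, 185) [601.2 157.6  69. ]
(258, 230) [552.  117.   60.3]
(298, 230) [592.7 109.2  61.3]
(278, 181) [582.9 165.3  68.7]
(278, 233) [571.7 110.   61.3]
```

servo_tool([
  [0, 0, 0, 0, 0.007, 0.2, 0],
  [0, 0, 0, 0, 0.007, 0.4, 0],
  [0, 0, 0, 0, 0.007, 0.6, 0],
  [0, 0, 0, 0, 0.007, 0.72, 0],
  [0, 0, 0, 0, 0.007, 0.74, 0],
  [0, 0, 0, 0, 0.007, 0.74, 0],
])

```text
t: 3.4
ee_pos: [580.9, 153.4, 75.2]
orientation: [2.437, 1.983, 0.001]
ft_force: [-0.0, -0.3, 0.8]
width: 0.1
grasp_force: 0.0
```

servo_tool([
  [0, 0, 0, 0, 0, 0.02, 0],
  [0, 0, 0, 0, 0, 0.04, 0],
  [0, 0, 0, 0, 0, 0.06, 0],
  [0, 0, 0, 0, 0, 0.08, 0],
  [0, 0, 0, 0, 0, 0.1, 0],
  [0, 0, 0, 0, 0, 0.115, 0],
  [0, 0, 0, 0, 0, 0.115, 0],
])

```text
t: 4.28
ee_pos: [580.2, 152.9, 51.2]
orientation: [-2.437, -1.982, 0.002]
ft_force: [1.2, 0.2, 0.3]
width: 0.4
grasp_force: 0.4
```

servo_tool([
  [0, 0, 0, 0, 0, 0.01, 0],
  [0, 0, 0, 0, 0, 0.02, 0],
  [0, 0, 0, 0, 0, 0.02, 0],
])

```text
t: 4.65
ee_pos: [581.2, 152.8, 49.8]
orientation: [2.437, 1.981, 0.001]
ft_force: [-3.7, -3.4, 20.2]
width: 0.7
grasp_force: 9.8
```

servo_tool([
  [0, 0, 0, 0, 0, 0.01, 0],
  [0, 0, 0, 0, 0, 0.02, 0],
  [0, 0, 0, 0, 0, 0.02, 0],
])

```text
t: 5.03
ee_pos: [583.6, 152.3, 48.7]
orientation: [2.434, 1.98, 0.007]
ft_force: [-5.4, -9.0, 42.3]
width: 0.4
grasp_force: 19.1
```

The force rose steeply at z≈49, so the pedal is at its stop. I'll back off and check the clip.

servo_tool([
  [0, 0, 0, 0, 0, -0.03, 0],
  [0, 0, 0, 0, 0, -0.15, 0],
  [0, 0, 0, 0, 0, -0.4, 0],
  [0, 0, 0, 0, 0, -0.7, 40],
  [0, 0, 0, 0, 0, -0.9, 80],
  [0, 0, 0, 0, 0, -0.9, 80],
])

```text
t: 5.78
ee_pos: [581.9, 153.3, 227.0]
orientation: [2.436, 1.98, 0.007]
ft_force: [0.1, -1.2, -1.1]
width: 26.7
grasp_force: 0.0
```

```bash
python3 - <<'E'
from h import *
ci=ctrl.camera_info("scene"); im,d=ctrl.get_image("scene"); P=cloud(ci,d)
K,R,t=map(np.array,(ci["intrinsics"],ci["R"],ci["t"]))
a=cv2.resize(im[165:275,235:335],None,fx=4,fy=4,interpolation=cv2.INTER_CUBIC)
ci=ctrl.camera_info("top"); im,d=ctrl.get_image("top"); Pt=cloud(ci,d)
b=cv2.resize(im[165:275,205:295],None,fx=4,fy=4,interpolation=cv2.INTER_CUBIC)
save("chk",np.hstack([a,b]))
hsv=cv2.cvtColor(im,cv2.COLOR_RGB2HSV); H,S=hsv[...,0],hsv[...,1]
v,u=np.mgrid[:420,:560]
for n,m in(("yel",(H>18)&(H<32)&(S>130)&(u>225)&(u<262)&(v>190)&(v<220)),("red",((H<5)|(H>174))&(S>170)&(u<245)&(u>205)&(v>180)&(v<220))):
    print(n,m.sum(),np.median(Pt[m],0) if m.any() else "")
go([550.2,16.3,150],1.368-np.pi/2)
E
```

```text
yel 54 [569.90191849  97.00437944  80.21782898]
red 5 [594.78639673 106.74746864  57.55081548]
t 5.875 ee [579.8 152.9 223.1] turn [-0.0007  0.0005 -0.0019] shift [-0.6984 -0.0049  0.366 ] F [-0.5 -0.3  0.1]
```

View pics/chk.png

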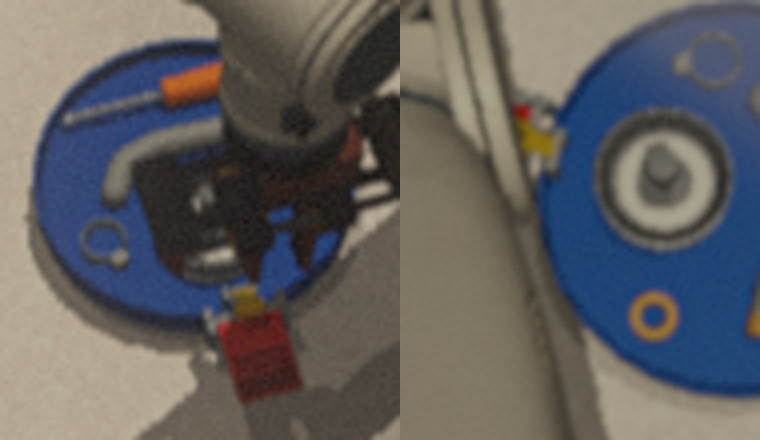

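The clip now leans outward over the pedal hinge (yellow at about z 80, roughly 133 mm from the axis), so it is open. The strainer at crop (664,176) has not moved. Next I go over the knob.

servo_tool([
  [0, 0, -0.002, -0.2, -0.005, 0, 64],
  [0, 0, -0.002, -0.4, -0.005, 0, 64],
  [0, 0, -0.002, -0.6, -0.005, 0, 64],
  [0, 0, -0.002, -0.7, -0.005, 0.1, 64],
  [0, 0, -0.002, -0.7, -0.005, 0.3, 64],
  [0, 0, -0.002, -0.7, -0.005, 0.4, 64],
  [0, 0, -0.002, -0.7, -0.005, 0.4, 64],
  [0, 0, -0.002, -0.7, -0.005, 0.4, 64],
])

```text
t: 6.88
ee_pos: [550.8, 16.4, 143.4]
orientation: [-2.434, -1.985, 0.002]
ft_force: [0.5, 0.1, 0.3]
width: 63.5
grasp_force: 0.0
```

```bash
python3 - <<'E'
from h import *
go([550.2,16.3,66],1.368-np.pi/2)
ci=ctrl.camera_info("wrist"); im,d=ctrl.get_image("wrist"); save("w2",im); P=cloud(ci,d)
m=(P[...,2]>80)&(P[...,2]<100)&(np.hypot(P[...,0]-550,P[...,1]-16)<25)
q=np.argwhere(m); print(m.sum(), q.mean(0)[::-1] if m.any() else "", P[m].mean(0) if m.any() else "", P[m].min(0),P[m].max(0))
E
```

```text
t 6.875 ee [550.8  16.4 143.4] turn [-0.0008  0.0002  0.0003] shift [-0.0007 -0.0022  0.3868] F [0.5 0.1 0.3]
921 [279.83713355 222.58957655] [554.24554609  19.87848037  94.49192722] [543.52774866   7.51616779  80.02192302] [564.74417506  28.91576667  98.18202092]
```

View pics/w2.png

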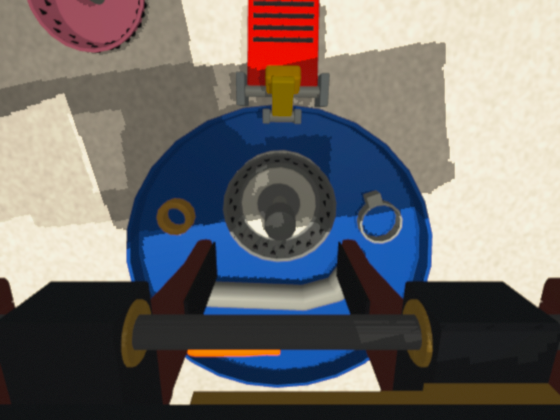

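The view shows the clip open at (282,88). The knob is at (280,218), between the fingers (mid column about 276), and measures 21 mm across, 2–3 mm toward +x. I correct for that and descend.

servo_tool([
  [0, 0, 0, 0.01, 0.007, 0.1, 64],
  [0, 0, 0, 0.01, 0.007, 0.2, 64],
  [0, 0, 0, 0.01, 0.007, 0.3, 64],
  [0, 0, 0, 0.01, 0.007, 0.36, 64],
  [0, 0, 0, 0.01, 0.007, 0.387, 64],
  [0, 0, 0, 0.01, 0.007, 0.387, 64],
  [0, 0, 0, 0.01, 0.007, 0.387, 64],
])

```text
t: 7.8
ee_pos: [553.3, 18.1, 66.9]
orientation: [2.434, 1.985, 0.001]
ft_force: [0.6, 0.4, 0.3]
width: 64.2
grasp_force: 0.0
```

servo_tool([
  [0, 0, 0, 0, 0, 0, 50],
  [0, 0, 0, 0, 0, 0, 40],
  [0, 0, 0, 0, 0, 0, 32],
  [0, 0, 0, 0, 0, 0, 28],
  [0, 0, 0, 0, 0, 0, 25],
  [0, 0, 0, 0, 0, 0, 22],
  [0, 0, 0, 0, 0, 0, 18],
  [0, 0, 0, 0, 0, 0, 10],
  [0, 0, 0, 0, 0, 0, 10],
  [0, 0, 0, 0, 0, 0, 10],
])

```text
t: 9.05
ee_pos: [552.8, 18.0, 66.3]
orientation: [2.435, 1.985, 0.0]
ft_force: [1.5, 0.5, -0.5]
width: 21.5
grasp_force: 30.0
```

Gripped at 21.5 mm, which is the knob's diameter, with small lateral force. I lift gently.

servo_tool([
  [0, 0, 0, 0, 0, -0.015, 10],
  [0, 0, 0, 0, 0, -0.04, 10],
  [0, 0, 0, 0, 0, -0.07, 10],
  [0, 0, 0, 0, 0, -0.11, 10],
  [0, 0, 0, 0, 0, -0.16, 10],
  [0, 0, 0, 0, 0, -0.21, 10],
  [0, 0, 0, 0, 0, -0.25, 10],
  [0, 0, 0, 0, 0, -0.27, 10],
  [0, 0, 0, 0, 0, -0.27, 10],
])

```text
t: 10.18
ee_pos: [552.9, 18.0, 120.6]
orientation: [2.434, 1.985, 0.001]
ft_force: [0.7, -0.4, -2.6]
width: 21.3
grasp_force: 30.0
```

servo_tool([
  [0, 0, 0, 0, 0, -0.03, 10],
  [0, 0, 0, 0, 0, -0.08, 10],
  [0, 0, 0, 0, 0, -0.15, 10],
  [0, 0, 0, 0, 0, -0.23, 10],
  [0, 0, 0, 0, 0, -0.31, 10],
  [0, 0, 0, 0, 0, -0.39, 10],
  [0, 0, 0, 0, 0, -0.44, 10],
  [0, 0, 0, 0, 0, -0.47, 10],
  [0, 0, 0, 0, 0, -0.48, 10],
  [0, 0, 0, 0, 0, -0.48, 10],
])

```text
t: 11.42
ee_pos: [552.6, 18.0, 216.0]
orientation: [-2.434, -1.985, 0.001]
ft_force: [0.4, -1.1, -2.2]
width: 21.2
grasp_force: 30.0
```

servo_tool([
  [0, 0, 0, 0, 0, 0, 10],
  [0, 0, 0, 0, 0, 0, 10],
  [0, 0, 0, 0, 0, 0, 10],
  [0, 0, 0, 0, 0, 0, 10],
  [0, 0, 0, 0, 0, 0, 10],
  [0, 0, 0, 0, 0, 0, 10],
])

```text
t: 12.18
ee_pos: [552.8, 18.0, 216.3]
orientation: [2.435, 1.986, 0.0]
ft_force: [0.2, -0.6, -1.8]
width: 21.1
grasp_force: 30.0
```

```bash
python3 - <<'E'
from h import *
im,d=ctrl.get_image("wrist"); sc,_=ctrl.get_image("scene")
c=cv2.resize(sc[120:270,220:340],(320,400),interpolation=cv2.INTER_CUBIC)
save("end",np.hstack([cv2.resize(im,(440,400)),c]))
o=ctrl.get_obs(); print(o["t"],o["ee_pos"],o["ft_force"],o["width"],o["grasp_force"],np.abs(o["qvel"]).max())
E
```

```text
12.275 [552.79226364  18.0305261  216.28845357] [-0.14063909 -0.06685554 -2.04367403] 21.622110886054504 29.999704957008362 0.0011517162314760266
```

View pics/end.png

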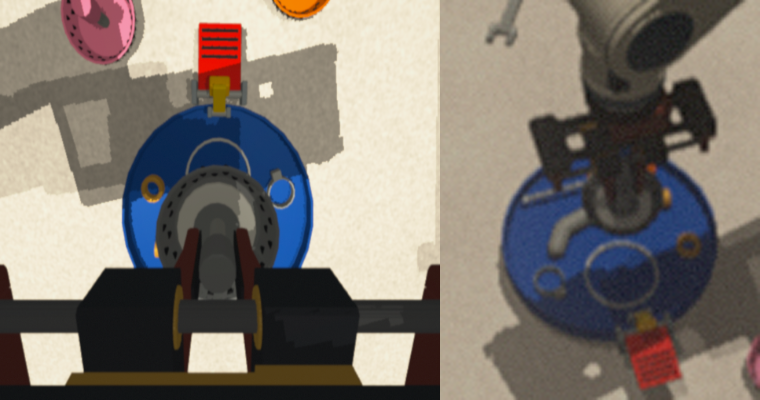

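The strainer hangs level in the fingers at (217,225) over its empty locating ring, and the pale seal ring is in it. The clip is still open at (220,92) and the bystanders are in place. Wrist load is about 2 N and the arm is still, so I hand in.

```bash
python3 -c "
from workcell import ctrl; print(ctrl.close_job())"
```

```text
the job is handed in; nothing more can be done
None
```

I pressed the pedal to its stop, the clip stayed open, and I handed the job in at 12 s with the strainer held level about 15 cm above its seat, the seal ring in it; no verdict was returned.

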